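# Close the spare bay of the control-desk console

### The job

Set the loose cover panel gently into the open bay of the desk console so that it lies flat on the rim, then lock both of its wing studs: push each one in against its spring, turn it a quarter turn clockwise and let it spring back into its catch. Do not lean on the live modules next to the bay, leave the tumbler, bottle, mouse, blue adapter, phone and notes where they are, and let go at the end.

Things in the scene. Friction and masses are not known exactly. Their poses are not given: they have to be found in the camera images.
- panel_handle (a point): Centre of the bar of the panel's black bow handle; bar 58 long (panel x), 10 wide (y), 8 high, posts at x = -25 and 25 leave 42 mm free between them. 25 mm above the plate's top face, 40 above the desk at the start. With the panel home in the bay it is 28 mm above bay_seat. Axes as panel
- bay_seat (a point): Centre of the open bay at the height of its aluminium rim, 52 above the desk; x along its long side, z up. Opening 184 (x) x 56 (y). The panel's skirt goes into it (2 mm play each side when home) and the plate rests on the rim, long sides parallel
- stud_a_wing (a point): Middle of stud a's steel wing: upright bar 30 long (point x), 9 thick (grip across it), 16 high, on a black flange of 32 diameter and 4 thick, on whose top fingertips can press, 8 below this point. Unpressed, this point is 23.5 above the plate's top, 26.5 above the rim when home. A cross pin 22 long under the plate runs parallel to the wing; 37 mm from stud axis to handle end
- stud_b_wing (a point): The same on stud b, at the other end of the panel
- stud_a_push (a joint): How far stud a is pushed in, m: 0 = standing proud, 0.0115 = stop, flange on the plate. Spring about 4 N at 0, 9 N at the stop. The pin is free to turn under the bracket from about 0.009. Let go when turned, it springs back to about 0.0065 and stays: locked. Let go unturned, it returns to 0
- stud_a_turn (a joint): Turn of stud a, rad, clockwise from above: 0 = wing along the panel, 1.57 = wing across (locked); stops at -0.1 and 1.62. Starts up to 0.3 off and light friction keeps it where left; closing fingers squares it. Within about 0.15 of 0 the pin goes down through the slot; let up from 1.35 or more it drops into its catch
- stud_b_push (a joint): The same as stud_a_push, for stud b
- stud_b_turn (a joint): The same as stud_a_turn, for stud b
- live_keys: Live module of the console, 208 x 78, face 3 mm above the rim, 15 keys 6 mm high and two locked wing studs that end 27 above the rim. Origin under its middle, 18 above the desk, x along it. The console's three modules lie side by side, 78 apart; the open bay is in any of the three places
- live_dials: Live module like live_keys, with 6 keys and four dials 14 mm high
- tumbler: White drinking tumbler with black lid, 69 diameter, 111 high, upright, between the panel and the console; origin under its middle
- bottle: Green drinking bottle, 68 diameter, 210 high, upright, behind the tumbler; origin under its middle
- mouse: Black computer mouse 112 x 70 x 40, beside the panel; origin under its middle
- dongle: Small blue adapter 53 x 26 x 14, beside the panel; origin under its middle
- phone: Black phone 150 x 72 x 8, lying past one end of the panel; origin under its middle
- notes: Yellow block of notes 76 x 76 x 26, left of the console; origin under its middle
- panel: Loose warm-grey cover panel, about 0.4 kg; origin under its middle, z up. Plate 196 (x) x 66 (y) x 3, its top 15 above the origin, on a folded skirt 12 high, 180 x 52 outside at the plate, tapering to 172 x 44 at its foot. Wing studs at x = 66 (a) and -66 (b), y = 0. Alike after a half turn: either way round will do
- bay: Frame of the open bay, 208 x 78, 34 high; origin 34 below bay_seat, same axes. Inside, at x = 66 and -66, two steel latch brackets, each with a slot along x, 9 mm wide, for a stud's cross pin; the unpressed pin of a panel that is home stays just above the bracket
Mind the look-alikes: they are no part of the job. Leave any brown look-alike of the panel alone.

How it is judged (in metres and radians):
On the way, in this order (a step that is already met when the one before it is completed fails the run):
1. the panel lies home in the open bay, its plate on the rim all round (horizontal distance between panel_handle and bay_seat below 0.006 m and z of panel_handle in the frame of bay_seat between 0.0255 and 0.03 m and angle between the x axis of panel_handle and the x axis of bay_seat, either way round below 0.08 rad and angle between the z axis of panel_handle and the z axis of bay_seat, either way round below 0.03 rad), for 0.2 s.
2. with the panel home, one stud has been pushed in, turned and has sprung back into its catch (all of step 1 and ((value of joint stud_a_turn above 1.25 rad and value of joint stud_a_push between 0.0045 and 0.0085 m) or (value of joint stud_b_turn above 1.25 rad and value of joint stud_b_push between 0.0045 and 0.0085 m))), for 0.2 s.
At the end, for the whole second after the job is handed in: The panel rests flat on the rim of the bay (within 6 mm of its centre, 0.08 rad of its direction, within about 2.5 mm of its seated height), both studs are turned at least 1.25 rad clockwise and held in their catches, 4.5 to 8.5 mm in, and the panel is still (all of step 1 and value of joint each of stud_a_turn, stud_b_turn above 1.25 rad and value of joint stud_a_push between 0.0045 and 0.0085 m and value of joint stud_b_push between 0.0045 and 0.0085 m and linear speed of panel below 0.02 m/s); the robot touches nothing.
It fails at once if a bystander (tumbler, bottle, mouse, dongle, phone or notes) is shifted more than 20 mm (distance of any of tumbler, bottle, mouse, dongle, phone, notes from where it was at the start of the episode above 0.02 m).
It fails at once if the tumbler or the bottle is tipped (angle between any of tumbler, bottle's own z axis and vertical above 0.3 rad).
It fails at once if a live module is leaned on or hit with more than 8 N (contact force between any of live_keys, live_dials and anything else above 8 N).
It fails at once if the panel is dropped into the bay instead of lowered (it comes down over its last 17 mm faster than 0.5 m/s) (linear speed of panel above 0.5 m/s and horizontal distance between panel_handle and bay_seat below 0.05 m and z of panel_handle in the frame of bay_seat below 0.045 m).
It also fails if it takes over 70 s, if anything falls off the work surface, if the arm or the gripper's body presses on something with over 40 N, if the wrist force passes 120 N, or if a joint passes its speed limit or range.

### The arm

A 6-joint arm with a two-finger parallel gripper is mounted at the origin on the work surface. World frame = base frame: x ahead of the robot, y to its left, z up, the work surface at z = 0. Lengths are in m, angles in degrees, forces in N, time in s.
With the tool pointing down it reaches from about 0.325 to 0.775 m from the base axis. Payload 5.5 kg.
Tool frame: the origin (TCP) lies between the finger pads; the fingertips stand 11 mm ahead of it and the grasp point (between the pads) lies 8 mm behind it; z points along the fingers, y is the line along which they close (so a half turn about z gives the same grasp; the last joint's range is limited). The gripper opens to 88 mm and grips with 3 to 60 N. Pads are 20 mm wide; open, the fingers measure 115 mm over their backs; the gripper's body (75 mm by 178 mm) begins 61 mm behind the grasp point.
Start: joints at [-66.389, 5.22, 70.514, -0, 104.267, -3.249], TCP at [0.271, -0.535, 0.234] pointing down, gripper open.
Joint ranges: [-164.24, 164.24], [-49.07, 125.15], [9.68, 141.18], [-86.29, 266.29], [3.28, 154.24], [-151.56, 151.56]. Speed limits (degrees/s): [147.25, 147.25, 172.46, 180, 180, 180].

### API

Orientations are given as [roll, pitch, yaw] about the fixed x, y, z axes, in that order (R = Rz(yaw) Ry(pitch) Rx(roll)).
In Python, from plant import manip, kin, snapshot, get_calibration, workorder gives the robot as it stands. The module is installed in compiled form; this text tells all that it offers. Calls block until the motion is done:
- manip.move_ptp(position, orientation): joint-space move of the TCP to a pose.
- manip.movel(position, orientation=None, rate=0.15): straight line of the TCP; orientation=None keeps the orientation; rate is the mean speed in m/s.
- manip.set_joints(angles): joint-space move.
- manip.command_gripper(opening, squeeze=None): finger opening in m; squeeze is the grip in N (None keeps the last); returns when the fingers have stopped.
- manip.sleep(seconds).
- kin.ik(position, orientation): joint angles nearest the present ones, or None.
- manip.read_state(): the state.
- snapshot(name): name is "scene" or "top" or "wrist"; returns the picture (420x560x3 uint8, red, green, blue); there is no depth.
- get_calibration(name): a dict with "camera_matrix" (3x3 intrinsics, pixels), "k1" (the pictures are not rectified: a ray, as slopes to the right and down, at radius r is drawn at 1 + k1 r^2 times it, then the intrinsics apply), "pose" (4x4, takes a point from camera to world coordinates). Camera axes: x right, y down, z forward; pixel columns grow to the right and rows downward; lengths in m; the calibration is good to about 2 mm. A picture is of the moment at which its call begins: read the wrist's pose just before it. get_calibration takes no time and is no camera call; for the wrist camera it gives the pose at the moment of the call.
A pose or a line that the arm cannot do raises manip.MotionError and nothing moves.
- workorder.close_job(): hands the job in; it is judged then, once.
The state is a dict: "time_s": time; "joint_positions": joint angles; "dq": joint speeds; "joint_torque": joint torques, N m; "tool_pos": TCP position; "eef_rot": TCP orientation; "force": force on the tool from outside, world axes, zero at the start; "torque": the same for the moment, N m; "grip_width": finger opening in m; "gripper_force": force on a finger pad.
Only numpy, scipy, OpenCV 4.12 (cv2) and the standard library are available. Lean on these libraries where they do the work, as an engineer would, in place of code of your own. Each camera call takes 0.05 s, during which the arm holds its last target. There are 200 camera calls.

## Working session

There is one attempt and no reset: what is moved stays moved. The work goes in short steps, each a Python script; the robot and the scene stay as the last script left them, time stands still between calls to the robot, and variables do not carry over. Pictures are saved under pics/ and viewed, at most 10 in all, crops included, and the job is handed in when it is done.

```bash
mkdir -p pics; cat > h.py <<'E'
import numpy as np, cv2
from plant import manip, kin, snapshot, get_calibration, workorder
def snap(name, fn=None):
    c=get_calibration(name); im=cv2.cvtColor(snapshot(name),cv2.COLOR_RGB2BGR)
    if fn: cv2.imwrite('pics/'+fn,im)
    return im,c
def ray(c,uv):
    K=np.array(c["camera_matrix"],float); k=c["k1"]; T=np.array(c["pose"])
    d=cv2.undistortPoints(np.array([[uv]],float),K,np.array([k,0,0,0.]))[0,0]
    return T[:3,3], T[:3,:3]@np.array([d[0],d[1],1.])
def onplane(c,uv,z):
    o,d=ray(c,uv); return o+d*(z-o[2])/d[2]
def proj(c,P):
    K=np.array(c["camera_matrix"],float); T=np.array(c["pose"])
    p=T[:3,:3].T@(np.array(P)-T[:3,3]); s=p[:2]/p[2]; s=s*(1+c["k1"]*(s@s))
    return K[:2,:2]@s+K[:2,2]
def tri(obs):
    A=np.zeros((3,3));b=np.zeros(3)
    for c,uv in obs:
        o,d=ray(c,uv); d=d/np.linalg.norm(d); M=np.eye(3)-np.outer(d,d); A+=M;b+=M@o
    return np.linalg.solve(A,b)
E
python3 - <<'E'
from h import *
a,c=snap('scene','s1.png'); b,d=snap('top','t1.png'); 
cv2.imwrite('pics/st.png',np.vstack([cv2.resize(x,(400,300)) for x in(a,b)]))
for x in (c,d): print(np.round(x['pose'],3).tolist(),np.round(x['camera_matrix'],1).tolist(),x['k1'])
s=manip.read_state();print(s['eef_rot'],s['force'],s['time_s'])
E
```

```text
[[0.847, 0.445, -0.289, 0.764], [0.531, -0.711, 0.46, -0.471], [-0.001, -0.544, -0.839, 0.803], [0.0, 0.0, 0.0, 1.0]] [[388.3, 0.0, 275.5], [0.0, 388.3, 208.9], [0.0, 0.0, 1.0]] -0.012176073571891061
[[0.118, -0.97, 0.211, 0.273], [-0.993, -0.116, 0.022, -0.069], [0.003, -0.212, -0.977, 1.177], [0.0, 0.0, 0.0, 1.0]] [[467.7, 0.0, 282.2], [0.0, 467.7, 211.4], [0.0, 0.0, 1.0]] -0.10551304942185345
[-1.79903650e+02 -6.09609583e-03  2.68572023e+01] [-0.70779745 -0.04990882 -0.25549188] 0.1
```

View pics/t1.png

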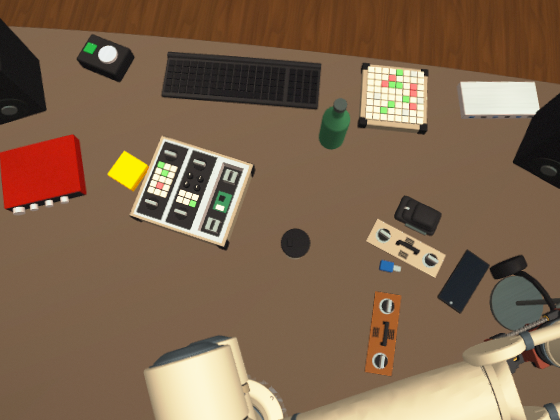

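View pics/s1.png

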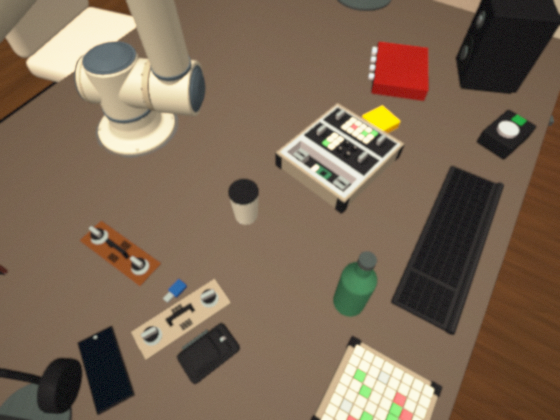

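Top view: the candidates for the panel are the warm-grey panel (406,247), the brown look-alike (384,334) and the console's live modules (160,180) and (190,190), which are fixed. I choose (406,247) by colour. The open bay is at (223,200), the right-hand place of the console. Next are wrist views of both.

```bash
python3 - <<'E'
from h import *
b,d=snap('top')
p=onplane(d,(407,246),.04);a1=onplane(d,(384,234),.035);a2=onplane(d,(431,260),.035);s=onplane(d,(223,200),.052)
print('panel',p,a1,a2,np.degrees(np.arctan2(*(a2-a1)[1::-1])));print('bay',s)
c=get_calibration('wrist'); st=manip.read_state()
T=np.array(c['pose']);print('cam off world',T[:3,3]-st['tool_pos'],T[:3,2], np.array(c['camera_matrix'])[0],c['k1'])
im,c=snap('wrist','w0.png')
print(proj(c,p),proj(c,a1),proj(c,a2))
for n,q in dict(tumbler=(296,243),mouse=(418,216),dongle=(390,267),phone=(463,281),bottle=(334,130)).items(): print(n,onplane(d,q,.02 if n!='tumbler' else .11))
E
```

```text
panel [ 0.46784424 -0.36022433  0.04      ] [ 0.49212405 -0.3018774   0.035     ] [ 0.44065628 -0.42390918  0.035     ] -112.8679326991096
bay [0.52684605 0.1050351  0.052     ]
cam off world [0.06850495 0.03467699 0.15236035] [-0.24951056 -0.12550441 -0.96020473] [327.86194945   0.         277.80585305] -0.024983185890850607
[202.04140255 -94.9269554 ] [ 153.2702108  -155.15410376] [253.97648729 -25.13459548]
tumbler [ 0.43285892 -0.0856493   0.11      ]
mouse [ 0.55162696 -0.38879733  0.02      ]
dongle [ 0.41373774 -0.32621724  0.02      ]
phone [ 0.39921017 -0.51329804  0.02      ]
bottle [ 0.75742211 -0.15335134  0.02      ]
```

View pics/w0.png

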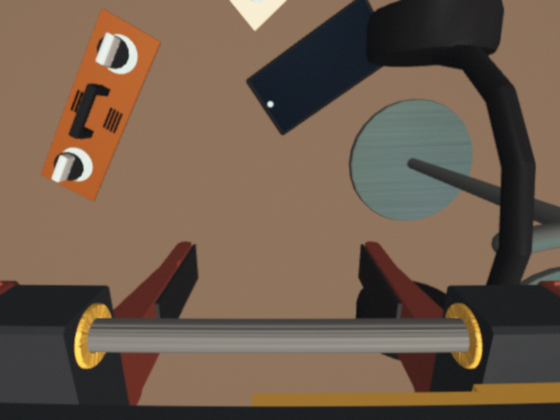

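```bash
python3 - <<'E'
from h import *
import pickle
b,d=snap('top')
q1=onplane(d,(234,172),.052);q2=onplane(d,(212,228),.052); print(q1,q2)
yb=np.degrees(np.arctan2(*(q1-q2)[1::-1])); print('bay yaw',yb)
out=[]
def views(p,yaw,tag):
    t=np.radians(yaw); ex=np.array([np.cos(t),np.sin(t),0])
    tw=yaw-90; w=np.radians(tw); tx=np.array([np.cos(w),np.sin(w),0])
    for i,s in enumerate((-.05,.05)):
        P=np.array(p)-.07*tx+s*ex; P[2]=.25
        manip.move_ptp(P,[180,0,tw]); manip.sleep(.3)
        im,c=snap('wrist',f'{tag}{i}.png'); out.append((tag,im,c))
views([.468,-.36,0],67,'p')
# go up/around toward the bay above tumbler
manip.move_ptp([.47,-.25,.25],[180,0,-23])
views([.527,.105,0],yb,'b')
pickle.dump(out,open('v.pkl','wb')); print(manip.read_state()['time_s'],manip.read_state()['joint_positions'])
cv2.imwrite('pics/m1.png',np.vstack([cv2.resize(np.hstack([out[0][1],out[1][1]]),(800,300)),cv2.resize(np.hstack([out[2][1],out[3][1]]),(800,300))]))
E
```

```text
[0.60172376 0.08809629 0.052     ] [0.4538768  0.12167494 0.052     ]
bay yaw -12.795814542564996Traceback (most recent call last):
  File "<stdin>", line 17, in <module>
  File "<stdin>", line 12, in views
plant.MotionError: the arm cannot take that pose within its joint ranges
```

```bash
python3 - <<'E'
from h import *
import pickle
from scipy.spatial.transform import Rotation as R
def TT(p,e):
    T=np.eye(4);T[:3,:3]=R.from_euler('xyz',e,degrees=True).as_matrix();T[:3,3]=p;return T
st=manip.read_state();c0=get_calibration('wrist')
X=np.linalg.inv(TT(st['tool_pos'],st['eef_rot']))@np.array(c0['pose'])
out=[]
t=np.radians(67);ex=np.array([np.cos(t),np.sin(t),0]);tx=np.array([np.sin(t),-np.cos(t),0])
for i,s in enumerate((-.05,.05)):
    P=np.array([.468,-.36,0])-.07*tx+s*ex;P[2]=.25
    c=dict(c0);c['pose']=TT(P,[180,0,-23])@X;out.append(('p',cv2.imread(f'pics/p{i}.png'),c))
p=np.array([.527,.105,0]);w=np.radians(77.2);tx=np.array([np.cos(w),np.sin(w),0]);ex=np.array([tx[1],-tx[0],0])
for i,s in enumerate((.05,-.05)):
    P=p-.07*tx+s*ex;P[2]=.25
    manip.move_ptp(P,[180,0,77.2]);manip.sleep(.3)
    im,c=snap('wrist',f'b{i}.png');out.append(('b',im,c))
pickle.dump(out,open('v.pkl','wb')); st=manip.read_state();print(st['time_s'],st['joint_positions'])
cv2.imwrite('pics/m1.png',np.vstack([cv2.resize(np.hstack([out[0][1],out[1][1]]),(800,300)),cv2.resize(np.hstack([out[2][1],out[3][1]]),(800,300))]))
E
```

```text
10.1833 [ 1.68524120e+00 -1.51838611e+01  8.81377948e+01  1.46021416e-03
  1.07108497e+02  1.45070474e+01]
```

View pics/m1.png

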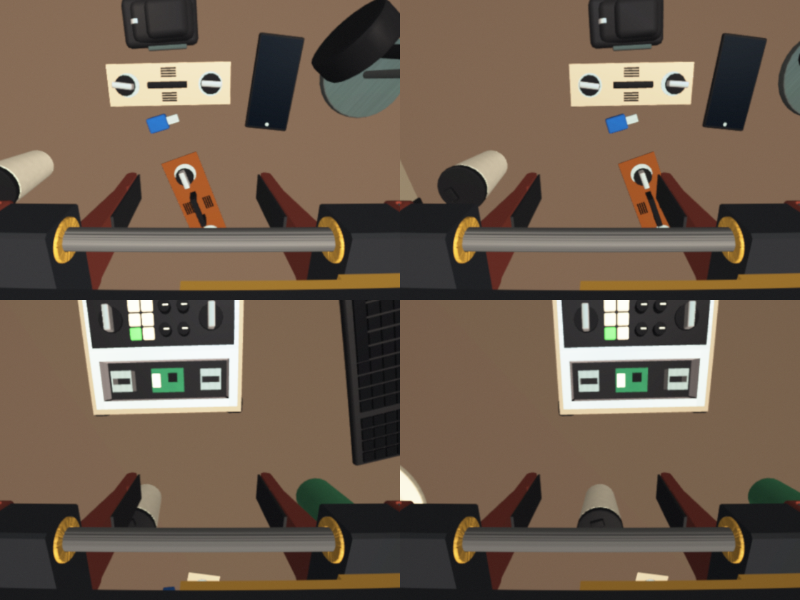

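Wrist views: the warm-grey panel is at (168,85) and (632,84) in the montage, with two studs and a black bow handle, and the mouse and adapter beside it. The brown one stays clear. The empty bay is at (165,380) and (632,380), with two brackets and a green board inside.

```bash
cat > m.py <<'E'
from h import *
import pickle
def quad(cnt):
    h=cv2.convexHull(cnt); e=.01*cv2.arcLength(h,True)
    for k in range(60):
        a=cv2.approxPolyDP(h,e*(1+.1*k),True)
        if len(a)<=4: break
    a=a[:,0].astype(float)
    # refine: fit lines to contour points along each side
    L=[]
    P=cnt[:,0].astype(float)
    for i in range(4):
        A,B=a[i],a[(i+1)%4]; u=(B-A)/np.linalg.norm(B-A); n=np.array([-u[1],u[0]])
        t=(P-A)@u; s=abs((P-A)@n); l=np.linalg.norm(B-A)
        S=P[(s<3)&(t>.1*l)&(t<.9*l)]
        v=cv2.fitLine(S.astype(np.float32),cv2.DIST_HUBER,0,.01,.01).ravel(); L.append(np.cross([v[2],v[3],1],[v[2]+v[0],v[3]+v[1],1]))
    Q=[np.cross(L[i-1],L[i]) for i in range(4)]; Q=np.array([q[:2]/q[2] for q in Q])
    c=Q.mean(0); return Q[np.argsort(np.arctan2(*(Q-c).T[::-1]))]
def report(n,C):
    e=(C[1]-C[0])+(C[2]-C[3]); f=(C[3]-C[0])+(C[2]-C[1])
    print(n,'centre',C.mean(0).round(4),'z',C[:,2].round(4),'sides',np.linalg.norm(e)/2,np.linalg.norm(f)/2,'yaw',np.degrees(np.arctan2(e[1],e[0])),'short',np.degrees(np.arctan2(f[1],f[0])))
E
python3 - <<'E'
from m import *
out=pickle.load(open('v.pkl','rb'))
def pick(mask,pt,holes=False):
    cs,_=cv2.findContours(mask,cv2.RETR_LIST,cv2.CHAIN_APPROX_NONE)
    cs=[c for c in cs if cv2.pointPolygonTest(c,pt,False)>0 and 3000<cv2.contourArea(c)<40000]
    return min(cs,key=cv2.contourArea) if holes else max(cs,key=cv2.contourArea)
pts=[(236,117),(324+560-560,117)]
vis=[];Q=[];H=[];D=[]
for k,(tag,im,c) in enumerate(out):
    hsv=cv2.cvtColor(im,cv2.COLOR_BGR2HSV); V=hsv[...,2]
    if tag=='p':
        m=((V>170)&(hsv[...,1]<110)).astype(np.uint8)*255
        ct=pick(m,[(210,118),(300,117)][k] and [(235,105),(325,105)][k]) if 0 else max(cv2.findContours(m[:170],cv2.RETR_EXTERNAL,cv2.CHAIN_APPROX_NONE)[0],key=cv2.contourArea)
        q=quad(ct); Q.append(q)
        x,y=q.mean(0); d=((V<70)).astype(np.uint8); n,l,s,ce=cv2.connectedComponentsWithStats(d)
        ok=[i for i in range(1,n) if np.hypot(*(ce[i]-q.mean(0)))<20 and s[i,4]>100]; i=max(ok,key=lambda i:s[i,4]); H.append(ce[i]);print(s[i],ce[i])
    else:
        m=((V>185)&(hsv[...,1]<70)).astype(np.uint8)*255; m=cv2.morphologyEx(m,cv2.MORPH_CLOSE,np.ones((3,3)))
        cs,hh=cv2.findContours(m[:165],cv2.RETR_CCOMP,cv2.CHAIN_APPROX_NONE)
        cs=[a for a,h in zip(cs,hh[0]) if h[3]>=0 and cv2.contourArea(a)>3000 and a[:,0,1].mean()>80]
        print([cv2.contourArea(a) for a in cs]); ct=max(cs,key=cv2.contourArea); q=quad(ct); Q.append(q)
    v=im[:170].copy(); cv2.drawContours(v,[ct],-1,(0,0,255),1)
    for j,p in enumerate(q): cv2.circle(v,tuple(int(round(t)) for t in p),2,(255,0,0),-1)
    if tag=='p': cv2.circle(v,tuple(int(round(t)) for t in H[-1]),2,(0,255,0),-1)
    x0=int(q[:,0].mean()-130); vis.append(cv2.resize(v[30:170,max(x0,0):max(x0,0)+260],None,fx=1.5,fy=1.5,interpolation=cv2.INTER_NEAREST))
for n,a in (('panel',0),('bay',2)):
    C=np.array([tri([(out[a][2],Q[a][j]),(out[a+1][2],Q[a+1][j])]) for j in range(4)]); report(n,C)
    for k in (a,a+1):
        z=.015 if a==0 else .052
        C=np.array([onplane(out[k][2],p,z) for p in Q[k]]); report(' plane',C)
print('handle',tri([(out[0][2],H[0]),(out[1][2],H[1])]),[onplane(out[k][2],H[k],.044) for k in (0,1)])
cv2.imwrite('pics/m2.png',np.vstack([np.hstack(vis[:2]),np.hstack(vis[2:])]))
E
```

```text
[207 115  54   8 392] [233.68112245 118.48214286]
[300 115  54   8 401] [325.94014963 118.38902743]
[9949.0]
[10066.5]
panel centre [ 0.4686 -0.3628  0.0147] z [0.015  0.0174 0.0105 0.0157] sides 0.1960953054362559 0.0659678165153078 yaw -111.97087721021947 short 159.0320497158826
 plane centre [ 0.4687 -0.3627  0.015 ] z [0.015 0.015 0.015 0.015] sides 0.1960841689426338 0.0659592340112061 yaw -111.90725844398447 short 158.51351317717922
 plane centre [ 0.4688 -0.3627  0.015 ] z [0.015 0.015 0.015 0.015] sides 0.19572713680810372 0.06563323570950974 yaw -111.83468796451561 short 157.8381966924534
bay centre [0.5308 0.1122 0.0527] z [0.0524 0.0536 0.0511 0.0538] sides 0.18465869257384868 0.05510573836891531 yaw -11.490079507977343 short -100.79681338153658
 plane centre [0.5306 0.1122 0.052 ] z [0.052 0.052 0.052 0.052] sides 0.18511826058503092 0.05496811008191667 yaw -11.492014576627412 short -101.24901337325458
 plane centre [0.5308 0.1124 0.052 ] z [0.052 0.052 0.052 0.052] sides 0.18492515254824235 0.05545449971037869 yaw -11.393895469356549 short -101.42774947553997
handle [ 0.46837692 -0.36240523  0.03467624] [array([ 0.46795406, -0.36354434,  0.044     ]), array([ 0.46907237, -0.36126401,  0.044     ])]
```

View pics/m2.png

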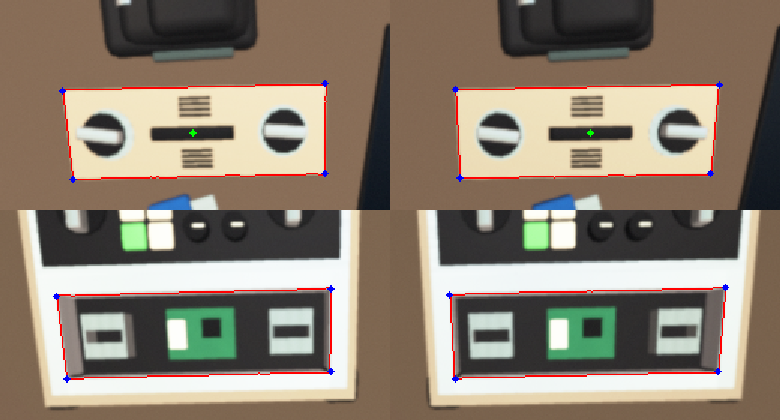

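```bash
python3 - <<'E'
from h import *
h=np.array([.4687,-.3627]); Y=68.0
S=lambda:manip.read_state()
manip.move_ptp([.47,-.2,.26],[180,0,68]); 
manip.command_gripper(.034,8)
manip.move_ptp([*h,.12],[180,0,Y]); manip.movel([*h,.034],rate=.12)
s0=S(); print(s0['tool_pos'],s0['force'])
manip.command_gripper(0.0,40); s=S(); print('grip',s['grip_width'],s['gripper_force'],s['force'])
manip.movel([*h,.07],rate=.08); manip.sleep(.2); s=S(); print('lift',s['grip_width'],s['force'],s['torque'],s['time_s'])
manip.movel([*h,.23],rate=.2)
u=np.array([.5307,.1122])
manip.move_ptp([.5,-.12,.23],[180,0,30]);manip.move_ptp([*u,.20],[180,0,-11.45])
manip.movel([*u,.115],rate=.1); manip.sleep(.3)
s=S(); print(s['tool_pos'],s['eef_rot'],s['force'],s['torque'],s['time_s'])
im,c=snap('wrist','hov.png')
for P in ([-.098,-.033],[.098,-.033],[.098,.033],[.0,.033]): 
    pass
E
```

```text
[ 0.46925213 -0.3629914   0.03517462] [-0.6290623  -0.58242392  0.09603015]
grip 0.009933319478849637 40.000736117362976 [-1.78539829  0.10362309  3.38559588]
lift 0.009524494698091595 [-0.35952061 -0.11042037 -4.71571149] [-0.00970417 -0.06801352  0.02057014] 15.15
[0.53093214 0.11226773 0.1155258 ] [-1.79981777e+02 -4.75556748e-02 -1.14483680e+01] [ 0.14520065  0.54425942 -3.80678402] [ 0.00155493 -0.03090546 -0.01665121] 19.4917
```

View pics/hov.png

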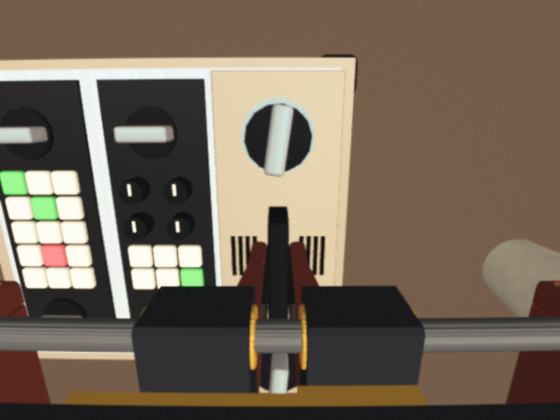

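The panel hangs straight in the gripper and is in line with the console: its far edge runs (215–352, 70), parallel to the frame. I'll lower it while watching the force.

```bash
python3 - <<'E'
from h import *
S=lambda:manip.read_state()
u=np.array([.5307,.1122])
manip.movel([*u,.098],rate=.06); manip.sleep(.2); f0=S()['force']
z=.098
while z>.0725:
    z-=.0025; manip.movel([*u,z],rate=.04); manip.sleep(.05); s=S(); df=s['force']-f0
    print(round(z,4),s['tool_pos'].round(4),df.round(1),s['torque'].round(2))
    if df[2]>8: break
print(S()['time_s'])
E
```

```text
0.0955 [0.5306 0.1122 0.0954] [-0.4  0.7  0.1] [0.06 0.02 0.03]
0.093 [0.5306 0.1122 0.0928] [ 0.7  1.3 -1.2] [ 0.07 -0.01  0.01]
0.0905 [0.5306 0.1122 0.0904] [ 0.8 -0.2 -0.6] [ 0.04 -0.   -0.03]
0.088 [0.5306 0.1122 0.0878] [ 0.3  0.3 -0.6] [0.03 0.03 0.02]
0.0855 [0.5306 0.1122 0.0853] [ 0.3  0.1 -0.5] [0.05 0.06 0.04]
0.083 [0.5306 0.1122 0.0828] [ 0.2  1.1 -0.6] [ 0.02  0.06 -0.  ]
0.0805 [0.5306 0.1122 0.0803] [-0.9  0.8 -1.1] [-0.   -0.02  0.02]
0.078 [0.5306 0.1122 0.0779] [ 0.7  1.  -0. ] [0.04 0.05 0.03]
0.0755 [0.5306 0.1122 0.0754] [ 0.2  1.  -0.5] [ 0.01 -0.02  0.02]
0.073 [0.5311 0.1123 0.0744] [-3.  -0.5 10.3] [0.02 0.59 0.  ]
23.175
```

```bash
python3 - <<'E'
from m import *
S=lambda:manip.read_state()
s=S();u=s['tool_pos'][:2]
manip.movel([*u,.0755],rate=.03); manip.command_gripper(.03,10); manip.movel([*u,.20],rate=.15)
p=np.array([.5307,.1122,0]);w=np.radians(78.5);tx=np.array([np.cos(w),np.sin(w),0]);ex=np.array([tx[1],-tx[0],0])
out=[]
for i,q in enumerate((.05,-.05)):
    P=p-.07*tx+q*ex;P[2]=.22
    manip.move_ptp(P,[180,0,78.5]);manip.sleep(.25)
    out.append(snap('wrist',f'h{i}.png'))
pickle.dump(out,open('v2.pkl','wb'));print(S()['time_s'],S()['joint_positions'].round(1))
cv2.imwrite('pics/m3.png',np.hstack([im[:230] for im,c in out])[:,:1120:1])
im=cv2.imread('pics/m3.png');cv2.imwrite('pics/m3.png',np.vstack([im[:,:560],im[:,560:]]))
for im,c in out:
    h=cv2.cvtColor(im,cv2.COLOR_BGR2HSV)
    for P in ([.5307,.1122,.055],[.5307+.01*0,.1122,.052]): 
        x,y=proj(c,P).astype(int); print((x,y),h[y,x])
    for d in (-.094,-.04,.04,.094): 
        P=np.array([.5307,.1122,.055])+d*ex+.03*tx; x,y=proj(c,P).astype(int); print(' plate',h[y,x])
        P=np.array([.5307,.1122,.052])+d*ex-.036*tx; x,y=proj(c,P).astype(int); print(' rim',h[y,x])
E
```

```text
27.5417 [  2.4 -14.8  90.8  -0.  104.   13.9]
(np.int64(224), np.int64(120)) [150   7  36]
(np.int64(224), np.int64(120)) [150   7  36]
 plate [ 20  65 229]
 rim [ 53   4 246]
 plate [ 21  60 232]
 rim [ 68   4 247]
 plate [ 21  57 232]
 rim [ 83   4 250]
 plate [ 21  57 234]
 rim [ 78   5 248]
(np.int64(330), np.int64(120)) [150   7  36]
(np.int64(329), np.int64(120)) [ 0  7 36]
 plate [ 21  59 233]
 rim [ 78   5 247]
 plate [ 20  60 232]
 rim [ 84   5 247]
 plate [ 20  61 230]
 rim [ 75   4 249]
 plate [ 20  62 229]
 rim [ 60   4 247]
```

View pics/m3.png

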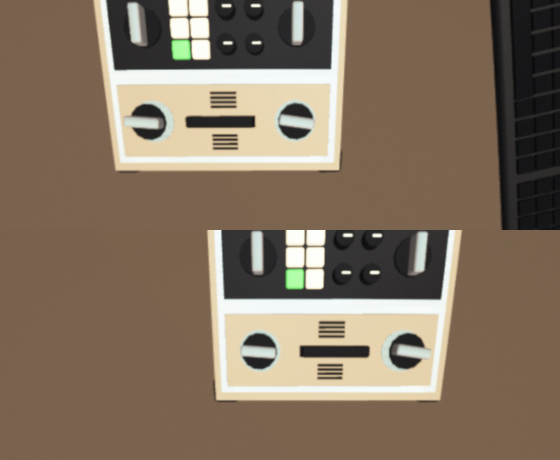

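The panel sits inside the white rim with an even margin all round (plate (117–330, 84–157) in the first view), and both wings lie roughly along the panel. I'll measure it before moving.

```bash
python3 - <<'E'
from m import *
out=pickle.load(open('v2.pkl','rb'));Q=[];W=[]
for im,c in out:
    h=cv2.cvtColor(im,cv2.COLOR_BGR2HSV); m=((h[...,1]>30)&(h[...,2]>150)).astype(np.uint8)*255
    x,y=proj(c,[.5307,.1122,.055])
    m=cv2.morphologyEx(m,cv2.MORPH_OPEN,np.ones((3,3)))
    cs,_=cv2.findContours(m,cv2.RETR_LIST,cv2.CHAIN_APPROX_NONE)
    cs=[k for k in cs if cv2.pointPolygonTest(k,(x,y),False)>0 and 8000<cv2.contourArea(k)<40000]
    # innermost big contour = plate outline
    ct=min(cs,key=cv2.contourArea); print([cv2.contourArea(k) for k in cs]); Q.append(quad(ct))
    # wing = light pixels enclosed by the black flange
    g=[]
    q=Q[-1]; mask=np.zeros(m.shape,np.uint8); cv2.fillPoly(mask,[q.astype(int)],1)
    d=((h[...,2]<75)&(mask>0)).astype(np.uint8); n,l,s,ce=cv2.connectedComponentsWithStats(d)
    for i in range(1,n):
        if s[i,4]>100: g.append(ce[i].round(1).tolist()+[int(s[i,4])])
    print(sorted(g))
C=np.array([tri([(out[0][1],Q[0][j]),(out[1][1],Q[1][j])]) for j in range(4)]); report('plate',C)
for k in (0,1): report(' pl',np.array([onplane(out[k][1],p,.055) for p in Q[k]]))
E
```

```text
[14659.5]
[[149.0, 120.5, 520], [219.9, 121.5, 672], [293.7, 131.6, 229], [296.9, 110.5, 264]]
[14719.0]
[[258.0, 131.9, 226], [259.3, 110.5, 275], [334.1, 121.1, 720], [405.3, 120.6, 535]]
plate centre [0.5303 0.1126 0.0557] z [0.0548 0.057  0.055  0.0559] sides 0.19418714151717764 0.06442813854367492 yaw -11.316546757716425 short -100.99171719135282
 pl centre [0.5303 0.1126 0.055 ] z [0.055 0.055 0.055 0.055] sides 0.19449444086427298 0.06454404178398951 yaw -11.166391661911279 short -101.35132580446903
 pl centre [0.5305 0.1127 0.055 ] z [0.055 0.055 0.055 0.055] sides 0.1947002486670815 0.0645610259300265 yaw -11.38374716806607 short -101.45727232351935
```

```bash
cat > stud.py <<'E'
from h import *
S=lambda:manip.read_state()
YP=-11.35
def stud(sgn):
    t=np.radians(YP); u=np.array([.5304,.1126])+sgn*.066*np.array([np.cos(t),np.sin(t)])
    Y=YP+180
    manip.move_ptp([*u,.15],[180,0,Y]); manip.command_gripper(.028,15)
    manip.movel([*u,.083],rate=.1); manip.sleep(.15); f0=S()['force']
    manip.command_gripper(0,20); s=S(); print('closed',s['grip_width'],s['gripper_force'],(s['force']-f0).round(1),s['torque'].round(2))
    def dn(z):
        manip.movel([*u,z],rate=.04); manip.sleep(.1); s=S(); f=s['force']-f0
        print(z,s['tool_pos'].round(4),f.round(1),s['torque'].round(2)); return f[2]
    for z in (.079,.076,.073,.0715,.0705,.0695):
        if dn(z)>14: break
    z0=z
    for d in (30,60,91.3):
        manip.move_ptp([*u,z0],[180,0,Y-d]); s=S(); print(d,s['eef_rot'][2].round(1),(s['force']-f0).round(1),s['torque'].round(2),s['grip_width'])
    manip.sleep(.15)
    for z in (z0+.0025,z0+.004): dn(z)
    manip.command_gripper(.026,10); manip.sleep(.2)
    manip.movel([*u,.15],rate=.15); print(S()['time_s'])
E
python3 -c "
from stud import *
stud(-1)"
```

```text
closed 0.008928000829365026 19.98024970293045 [ 0.2 -0.9  1.8] [-0.12 -0.2  -0.04]
0.079 [0.4659 0.1255 0.0796] [-0.6 -2.4  5.5] [-0.24  0.16 -0.03]
0.076 [0.4659 0.1255 0.0768] [-2.2 -2.1  7.4] [-0.34  0.29 -0.05]
0.073 [0.4659 0.1255 0.0741] [-2.2 -2.8  8.3] [-0.32  0.39 -0.03]
0.0715 [0.4659 0.1255 0.0727] [-2.6 -2.1  9. ] [-0.42  0.46  0.01]
0.0705 [0.4659 0.1255 0.0718] [-2.  -2.4  8.7] [-0.32  0.48 -0.03]
0.0695 [0.466  0.1255 0.0716] [-4.1 -1.8 12.6] [-0.46  0.83 -0.03]
30 138.6 [-5.4 -2.9 12.9] [-0.54  0.87 -0.01] 0.008802331681905586
60 108.6 [-4.6 -3.1 14. ] [-0.6   0.99  0.02] 0.008912744474337597
91.3 77.3 [-5.7 -3.4 14.9] [-0.56  1.16  0.01] 0.008785722716226818
0.07200000000000001 [0.4656 0.1253 0.073 ] [-4.1 -3.   8.6] [-0.51  0.66 -0.06]
0.07350000000000001 [0.4656 0.1253 0.0744] [-3.  -1.6  8.2] [-0.46  0.58  0.  ]
36.5
```

```bash
python3 - <<'E'
from stud import *
stud(1)
p=np.array([.5307,.1122,0]);w=np.radians(78.5);tx=np.array([np.cos(w),np.sin(w),0])
P=p-.07*tx;P[2]=.2
manip.move_ptp(P,[180,0,78.5]);manip.sleep(.25)
im,c=snap('wrist','end.png'); x,y=proj(c,[.5307,.1122,.06]).astype(int); print(x,y)
cv2.imwrite('pics/endc.png',cv2.resize(im[max(0,y-110):y+70,x-160:x+160],None,fx=2.4,fy=2.4))
print(manip.read_state()['time_s'])
E
```

```text
closed 0.009185259089181847 19.978630542755127 [ 0.1 -2.5  1. ] [-0.2  -0.22 -0.05]
0.079 [0.5953 0.0994 0.0797] [-0.2 -4.   5.3] [-0.34  0.11  0.01]
0.076 [0.5953 0.0994 0.077 ] [-1.7 -3.4  6.7] [-0.35  0.25 -0.06]
0.073 [0.5954 0.0994 0.0743] [-1.5 -3.3  8. ] [-0.4   0.38 -0.01]
0.0715 [0.5954 0.0994 0.073 ] [-2.4 -2.7  8.5] [-0.42  0.39  0.03]
0.0705 [0.5954 0.0994 0.0721] [-3.2 -3.   8.8] [-0.39  0.45  0.  ]
0.0695 [0.5954 0.0994 0.0716] [-4.2 -2.9 11. ] [-0.47  0.63  0.  ]
30 138.6 [-4.1 -4.  11.3] [-0.52  0.65 -0.02] 0.008723914883148375
60 108.6 [-5.5 -3.6 11. ] [-0.6   0.85 -0.01] 0.009006586737378976
91.3 77.3 [-5.7 -4.5 11.2] [-0.66  0.99 -0.04] 0.008762347630034036
0.07200000000000001 [0.595  0.0991 0.0733] [-3.  -3.6  8.7] [-0.61  0.7  -0.01]
0.07350000000000001 [0.595  0.0991 0.0746] [-3.5 -3.1  8.2] [-0.59  0.56 -0.  ]
45.6583
278 122
46.4667
```

View pics/endc.png

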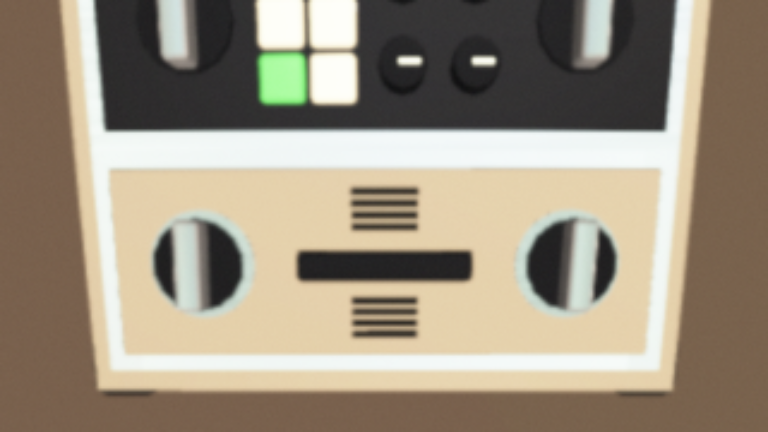

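The panel lies flat in the rim. Both wings (190,265) and (580,265) stand across it like the locked live studs, and the gripper is clear. Handing in.

```bash
python3 -c "
from h import *
print(workorder.close_job())"
```

```text
the job is handed in; nothing more can be done
None
```

The panel is seated flat in the open bay, both wing studs are turned and appear locked in their catches, and the arm has let go and is clear; I handed the job in at about 46 s, and no verdict came back.

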